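# Open the push-and-turn safety jar

## Task

Open the amber jar of disinfectant tablets: press its safety cap down against the spring, turn it anticlockwise until it comes up against its stop, without forcing it, and lift it off. Set the cap down, not dropped, flat and bar side up inside the blue tray, let go, and leave the other things on the bench where they are.

Things in the scene. Friction and masses are not known exactly. Their poses are not given: they have to be found in the camera images.
- cap: White round safety cap, 82 mm in diameter, loose, about 120 g. Origin on its axis at the skirt's lower edge, z up, x along its red wing bar. Its flat top deck is 36.5 mm above the origin. Locked, it is held under two hidden lugs of the jar's neck, its origin 118 mm above the bench. Seen from above it opens anticlockwise.
- cap_bar (a point): Centre of the top of the red wing bar, 62.5 mm above the cap's origin. The bar stands on the deck, 76 mm long (along the cap's x), 12 mm wide (y), 26 mm high. It can be gripped across its 12 mm, or pushed round from its sides; it is centred on the cap, z up.
- cap_deck (a point): Centre of the cap's deck, at the foot of the bar; the deck beside the bar is free for pressing. A spring pushes the locked cap up with about 6 N. Pressed down 6 mm (about 11.5 N) it can turn past its catch; it bottoms on the neck at 8.5 mm (about 13.5 N). Held down it needs up to about 0.3 N m to turn. Over 120 N in all on the jar (about 1 N m against the stop) is forcing it.
- cap_skirt (a point): Centre of the skirt's lower edge. Unpressed, the cap has up to 0.5 rad of free turning play before its catch; where in it the cap starts is hidden. Pressed, it turns 1.4 to 1.9 rad (hidden) up to a solid stop; the last 0.24 rad before it is the release window. Past the catch it stays at the angle where it is left, so several strokes are possible.
- jar_mouth (a point): Centre of the jar's mouth, 140 mm above the bench. When the pressing ends in the release window, the cap rises about 5 mm above its locked height and can be lifted straight off; short of the window it returns to its locked height and is held. The neck is 56 mm in diameter, with a grey sprung collar 80 mm in diameter under the cap.
- jar: Amber jar, 92 mm in diameter, clamped in a round grey holder 128 mm in diameter that is fixed to the bench. Origin on its axis at bench height, z up.
- tray: Shallow blue tray fixed to the bench, 170 mm (x) by 150 mm (y) outside, 14 mm high, walls and floor 5 mm thick, so the floor is 5 mm above the origin. Origin at the centre of its underside.
- amber_bottle: Small amber bottle with a black cap, 56 mm in diameter, 120 mm high, loose; a bystander. Origin at the centre of its underside.
- beaker: Clear beaker, 72 mm in diameter, 85 mm high, loose; a bystander. Origin at the centre of its underside.
- dish_stack: Stack of three culture dishes, 90 mm in diameter, 41 mm high, loose; a bystander. Origin at the centre of its underside.
- scissors: Scissors with orange loops lying flat, about 175 mm long (along x), 12 mm thick, loose; a bystander. Origin near the pivot.
There are look-alikes about, which are no part of the job. Of the things like the tray, leave any that is brown; of the rest the smaller one is meant.

How it is judged (in metres and radians):
On the way, in this order (a step that is already met when the one before it is completed fails the run):
1. the cap on the jar is pressed down against its spring by at least 5.5 mm (z of cap in the frame of jar below 0.1125 m and horizontal distance between cap and jar below 0.01 m), for 0.1 s.
2. the cap is lifted clear of the jar's neck (z of cap in the frame of jar above 0.145 m), for 0.1 s.
3. the cap is set down in the tray while still held: its lower edge within 6 mm of the tray's floor (z of cap in the frame of tray below 0.011 m and horizontal distance between cap and tray below 0.06 m and contact force between the fingers and cap above 0.5 N), for 0.05 s.
At the end, for the whole second after the job is handed in: The cap lies at rest on the tray's floor inside its walls (centre within 42 mm along the tray and 32 mm across of the tray's centre, within 3 mm of the floor), bar side up within 0.1 rad, released; the jar is open (x of cap in the frame of tray between -0.042 and 0.042 m and y of cap in the frame of tray between -0.032 and 0.032 m and z of cap in the frame of tray below 0.008 m and angle between cap's own z axis and vertical below 0.1 rad and linear speed of cap below 0.02 m/s and contact force between the fingers and cap below 0.1 N); the robot touches nothing.
It fails at once if the cap is forced: more than 120 N between the cap and the jar (contact force between cap and jar above 120 N).
It fails at once if a bystander is pushed more than 30 mm (distance of any of amber_bottle, beaker, dish_stack, scissors from where it was at the start of the episode above 0.03 m).
It also fails if it takes over 72 s, if anything falls off the work surface, if the arm or the gripper's body presses on something with over 40 N, if the wrist force passes 120 N, or if a joint passes its speed limit or range.

## Robot

A 6-joint arm with a two-finger parallel gripper is mounted at the origin on the work surface. World frame = base frame: x ahead of the robot, y to its left, z up, the work surface at z = 0. Lengths are in mm, angles in rad, forces in N, time in s.
With the tool pointing down it reaches from about 350 to 850 mm from the base axis. Payload 8.1 kg.
Tool frame: the origin (TCP) lies midway between the tips of the shut fingers; the grasp point (between the pads) lies 19 mm behind it; z points along the fingers, x is the direction in which the jaws open and shut, and the axes are right-handed (so a half turn about z gives the same grasp; the last joint's range is limited). The gripper opens to 93 mm and grips with 3 to 60 N. Pads are 15 mm wide; open, the fingers measure 128 mm over their backs; the gripper's body (75 mm by 188 mm) begins 65 mm behind the grasp point.
Start: joints at [1.223, 0.13, 1.488, -0, 1.523, -0.085], TCP at [155.849, 579.41, 218.635] pointing down, gripper open.
Joint ranges: [-2.96, 2.96], [-0.89, 2.26], [0.02, 2.5], [-1.34, 4.48], [0, 2.73], [-2.66, 2.66]. Speed limits (rad/s): [2.39, 2.39, 2.79, 3.14, 3.14, 3.14].

## Interface

Orientations are given as a 3x3 rotation matrix whose columns are the frame's x, y, z axes.
In Python, from workcell import readout, eyes, r gives the robot as it stands.
- The arm moves only by the tool move_arm, never from a script. Its argument "motion" is a list of rows, each an object with "slide": the shift along the tool's x, y, z in m, a list of three; "turn": the turn, a rotation vector about the tool's x, y, z in degrees, a list of three; "claw": the gripper's target within -1 to 1 (shut at 1, half-way at 0, fully open at -1). A call has 1 to 5 rows; each row is the pose to reach, as a shift and turn from the pose commanded when the call began, along the tool's axes at that moment; what a row does not reach only later rows make up. A row lasts 1/8 s, in which the tool goes at most 62.5 mm and 10.7 degrees, less where a joint would pass 70% of its speed; a pose out of reach is approached as far as the arm can. A call with a gripper value outside its range is refused whole. The fingers move at their own pace and stop on an object; the grip force is fixed at half the most. Time passes only in rows, so rows that repeat a pose let the fingers close. It gives the time, the measured TCP pose, the force and the opening at its end, in the units of the state.
- readout.state(): the state, without advancing time (a new reading comes with each control period).
- eyes.get_image(name): name is "scene" or "top"; returns a dict with "pixels" (480x640x3 uint8, red, green, blue), "z_map" (480x640 float32, mm along the optical axis (not along the pixel's ray), 0 where there is no reading), "camera_matrix" (3x3 intrinsics, pixels), "rvec" (rotation vector, rad) and "tvec" (3), from world to camera coordinates, as OpenCV has them. Camera axes: x right, y down, z forward; pixel columns grow to the right and rows downward; lengths in mm; the calibration is good to about 2 mm. A picture is of the moment at which its call begins.
- r.hand_in(): hands the job in, once; it reports no verdict.
Trained networks look in a picture, given as the dict that the camera call returned (one of the last four; its "shot" number tells which), for a name from the list of things; names that differ only in an ending like _2 or _b are one class to them, and where a whole thing is asked for, a point or a joint stands for the part that bears it (a point fixed in the world has none). Each returns a list of dicts, best first, with "score" (0 to 1); they miss things now and then, are a little off and sometimes report something else, mostly with a low value. They report only what shows in the picture. A call takes as long as a camera call. They do not tell look-alikes from the thing itself.
- eyes.outline_of(picture, thing): "pixels" (480x640 bool, what is visible of it).
- eyes.place_of(picture, thing): "position" ([x, y, z] in mm, in world coordinates, good to about 4 mm: a listed point, or the origin of a listed thing).
The state is a dict: "time": time; "q": joint angles; "qd": joint speeds; "tau": joint torques, N m; "eef_pos": TCP position; "orientation": TCP orientation; "wrist_force": force on the tool from outside, world axes, zero at the start; "moment": the same for the moment, N m; "gripper_width": finger opening in mm.
Only numpy, scipy, OpenCV 4.12 (cv2) and the standard library are available. Lean on these libraries where they do the work, as an engineer would, in place of code of your own. Each camera call takes 0.05 s, during which the arm holds its last target.

## Working session

There is one attempt and no reset: what is moved stays moved. The work goes in short steps, Python scripts to look and compute and a tool call to move; the robot and the scene stay as the last step left them, time stands still between calls to the robot, and variables do not carry over. Pictures are saved under pics/ and viewed, and the job is handed in when it is done.

Besides the shell and the picture viewer there is one more tool, called in YAML: its name, and indented under it one key for each argument. move_arm: Moves the arm, as the interface text tells. Its arguments: {"type":"object","properties":{"motion":{"type":"array"}},"required":["motion"]}

```bash
ls; mkdir -p pics
cat > h.py <<'E'
import numpy as np, cv2, pickle
from workcell import readout, eyes, r
def save(n,im): cv2.imwrite('pics/'+n+'.png',cv2.cvtColor(im,cv2.COLOR_RGB2BGR))
def world(p,u,v,z=None):
    K=np.array(p['camera_matrix']);R=cv2.Rodrigues(np.array(p['rvec'],float))[0];t=np.array(p['tvec'],float).ravel()
    u=np.atleast_1d(u);v=np.atleast_1d(v)
    if z is None: z=p['z_map'][v.astype(int),u.astype(int)]
    c=np.linalg.inv(K)@np.stack([u,v,np.ones(len(u))])*z
    return (R.T@(c-t[:,None])).T
def proj(p,X):
    return cv2.projectPoints(np.array(X,float).reshape(-1,3),np.array(p['rvec'],float),np.array(p['tvec'],float),np.array(p['camera_matrix'],float),None)[0].reshape(-1,2)
E
python3 - <<'E'
from h import *
print(readout.state())
for n in ('scene','top'):
    p=eyes.get_image(n); save(n+'0',p['pixels'])
    print(n,p['tvec'],p['rvec'])
    for t in ['cap','cap_bar','cap_deck','jar','tray','amber_bottle','beaker','dish_stack','scissors']:
        for d in eyes.place_of(p,t): print(t,round(d['score'],2),np.round(d['position'],0),np.round(proj(p,d['position'])[0]))
E
```

```text
pics
{'time': 0.0, 'q': array([ 1.22261841e+00,  1.31148573e-01,  1.48927971e+00,  4.72225550e-06,
        1.52299488e+00, -8.53788626e-02]), 'qd': array([ 0.00118112, -0.00030152,  0.00013551,  0.00131304,  0.00023612,
        0.0002655 ]), 'tau': array([-2.33260354e-03, -5.59837425e+01, -4.91757274e+01,  7.67346891e-02,
        3.54565296e-02, -1.50091469e-04]), 'eef_pos': array([155.64017102, 578.87231541, 217.59473322]), 'orientation': array([[ 2.59784164e-01,  9.65666502e-01, -6.28976517e-04],
       [ 9.65664985e-01, -2.59784875e-01, -1.71905989e-03],
       [-1.82343713e-03, -1.60796064e-04, -9.99998325e-01]]), 'wrist_force': array([ 0.35665237, -0.09270649, -0.2185593 ]), 'moment': array([ 0.02272006,  0.03979694, -0.04259143]), 'gripper_width': 92.90416973079692}
scene [-329.37422824 -215.09552061 1447.77790034] [ 2.25097883  1.08828219 -0.36232372]
cap 0.93 [532. 168. 118.] [392. 215.]
cap_bar 0.77 [531. 164. 183.] [394. 193.]
cap_deck 0.93 [531. 167. 160.] [393. 200.]
jar 0.96 [534. 168.  -1.] [386. 253.]
jar 0.18 [ 531. -217.   -2.] [229. 356.]
tray 0.78 [207. 296.   2.] 
[... 514 characters left out ...]
27.  -3.] [441. 330.]
top [  16.28526649  508.24516049 1190.8458045 ] [ 2.12873664 -2.18025269  0.18612102]
cap 0.82 [532. 166. 119.] [252. 221.]
cap_bar 0.58 [535. 166. 180.] [248. 215.]
cap_bar 0.31 [732. 131.   1.] [269. 157.]
cap_deck 0.61 [536. 167. 153.] [250. 217.]
jar 0.88 [536. 166.   1.] [257. 227.]
tray 0.78 [ 527. -214.    0.] [397. 227.]
tray 0.62 [209. 294.   0.] [208. 353.]
tray 0.62 [ 249. -256.   -1.] [418. 331.]
amber_bottle 0.66 [733. 130.   0.] [270. 157.]
amber_bottle 0.52 [530. 168. 123.] [251. 221.]
beaker 0.71 [ 729. -141.    1.] [367. 156.]
beaker 0.59 [732. 128.  -3.] [270. 157.]
dish_stack 0.97 [736. -28.  -2.] [326. 155.]
scissors 0.59 [387.   6.   1.] [317. 281.]
```

View pics/scene0.png

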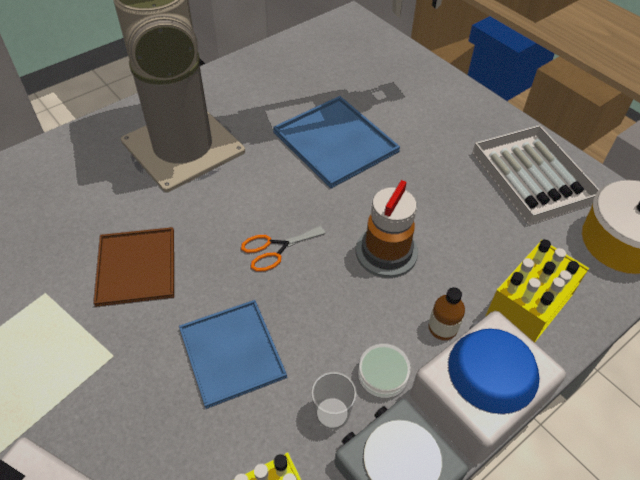

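View pics/top0.png

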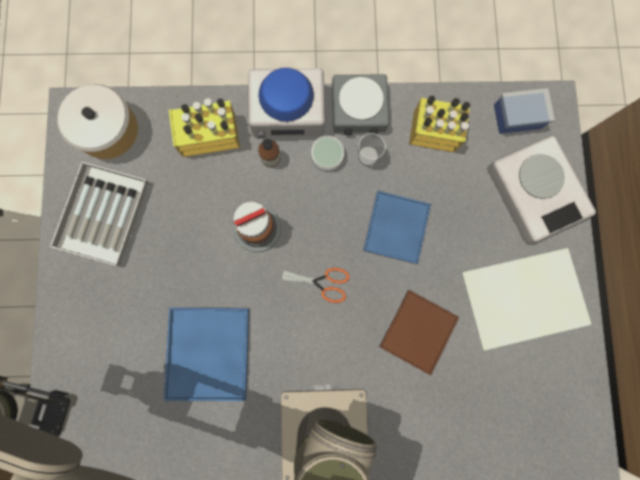

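The scene image shows the cap at (394,205) with its red bar. The candidates for the tray are blue at (232,353), blue at (336,140) and brown at (135,265). In the top image these are (397,227), (208,353) and (418,331). Next I measure their sizes and the cap and bar geometry.

Run:
```python
from h import *
ps={n:eyes.get_image(n) for n in('top','scene')}
R={}
for n,p in ps.items():
    im=p['pixels'].astype(int); hsv=cv2.cvtColor(p['pixels'],cv2.COLOR_RGB2HSV)
    red=((im[...,0]>150)&(im[...,1]<60)&(im[...,2]<60)).astype(np.uint8)
    k,l,s,c=cv2.connectedComponentsWithStats(red); i=1+np.argmax(s[1:,4]); m=l==i
    v,u=np.nonzero(m); W=world(p,u,v); 
    top=W[W[:,2]>170]; mn=top[:,:2].mean(0); U,S,V=np.linalg.svd(top[:,:2]-mn,full_matrices=False)
    a=(top[:,:2]-mn)@V.T
    print(n,'bar',c[i],s[i],'z',np.percentile(W[:,2],[5,50,95]),'mean',top.mean(0),'yaw',np.degrees(np.arctan2(V[0,1],V[0,0])),np.ptp(a,axis=0))
    # white deck
    box=im[s[i][1]-25:s[i][1]+45,s[i][0]-25:s[i][0]+60]
    vv,uu=np.mgrid[0:480,0:640]; W=world(p,uu.ravel(),vv.ravel()); 
    d=W[(np.hypot(W[:,0]-533,W[:,1]-167)<60)&(W[:,2]>145)&(W[:,2]<165)]
    print(' deck',len(d),np.median(d[:,2]),cv2.minEnclosingCircle(d[:,:2].astype(np.float32)))
    blue=cv2.inRange(hsv,(100,90,60),(118,255,255)); k,l,s,c=cv2.connectedComponentsWithStats(blue)
    for i in range(1,k):
        if s[i,4]>1500:
            v,u=np.nonzero(l==i);W=world(p,u,v); W=W[(W[:,2]<40)&(W[:,2]>-20)]
            if len(W)>500: print(' blue',c[i],cv2.minAreaRect(W[:,:2].astype(np.float32)),np.percentile(W[:,2],[5,50,99]))
c=ps['scene']['pixels']; a=cv2.resize(c[160:280,330:450],(400,400)); b=cv2.resize(c[290:410,170:290],(400,400)); save('crop1',np.hstack([a,b]))
t=ps['top']['pixels'];a=cv2.resize(t[170:290,190:310],(400,400)); b=cv2.resize(t[170:290,340:460],(400,400)); save('crop2',np.hstack([a,b]))
```

```text
Traceback (most recent call last):
ValueError: attempt to get argmax of an empty sequence
```

```bash
sleep 0
cat > m.py <<'E'
from h import *
def bar(p,n,c0=(533,167)):
    hsv=cv2.cvtColor(p['pixels'],cv2.COLOR_RGB2HSV)
    red=(cv2.inRange(hsv,(0,170,90),(5,255,255))|cv2.inRange(hsv,(173,170,90),(180,255,255)))
    k,l,s,c=cv2.connectedComponentsWithStats(red); i=1+np.argmax(s[1:,4]); m=l==i
    v,u=np.nonzero(m); W=world(p,u,v)
    top=W[(W[:,2]>170)&(W[:,2]<195)]; mn=top[:,:2].mean(0); U,S,V=np.linalg.svd(top[:,:2]-mn,full_matrices=False)
    a=(top[:,:2]-mn)@V.T
    print(n,'bar',c[i],s[i],'z',np.percentile(W[:,2],[5,50,95]),'mean',top.mean(0),'yaw',np.degrees(np.arctan2(V[0,1],V[0,0])),np.ptp(a,axis=0))
E
python3 - <<'E'
from m import *
ps={n:eyes.get_image(n) for n in('top','scene')}
for n,p in ps.items():
    bar(p,n)
    hsv=cv2.cvtColor(p['pixels'],cv2.COLOR_RGB2HSV)
    vv,uu=np.mgrid[0:480,0:640]; W=world(p,uu.ravel(),vv.ravel()); 
    d=W[(np.hypot(W[:,0]-533,W[:,1]-167)<60)&(W[:,2]>147)&(W[:,2]<163)]
    print(' deck',len(d),np.median(d[:,2]),cv2.minEnclosingCircle(d[:,:2].astype(np.float32)))
    blue=cv2.inRange(hsv,(100,90,60),(118,255,255)); k,l,s,c=cv2.connectedComponentsWithStats(blue)
    for i in range(1,k):
        if s[i,4]>1500:
            v,u=np.nonzero(l==i);W=world(p,u,v); W=W[(W[:,2]<40)&(W[:,2]>-20)]
            if len(W)>500: print(' blue',c[i],cv2.minAreaRect(W[:,:2].astype(np.float32)),np.percentile(W[:,2],[5,50,99]))
c=ps['scene']['pixels']; a=cv2.resize(c[160:280,330:450],(400,400)); b=cv2.resize(c[290:410,170:290],(400,400)); save('crop1',np.hstack([a,b]))
t=ps['top']['pixels'];a=cv2.resize(t[170:290,190:310],(400,400)); b=cv2.resize(t[170:290,340:460],(400,400)); save('crop2',np.hstack([a,b]))
E
```

```text
top bar [256.65 213.4 ] [250 211  13   7  20] z [176.01818051 179.87168425 182.74115653] mean [538.47844961 147.22431203 179.75641774] yaw 115.65379154137182 [31.0816554   4.03915362]
 deck 715 153.5281193301239 ((533.0172729492188, 163.65773010253906), 41.938819885253906)
 blue [396.78097063 227.18199234] ((528.0609130859375, -212.1991424560547), (144.96054077148438, 165.94711303710938), 74.76551818847656) [ 0.30712507  4.48071576 15.14274384]
 blue [206.68317389 354.1422341 ] ((208.62655639648438, 293.8532409667969), (201.84413146972656, 225.1051025390625), 88.36363220214844) [ 1.91032035  6.10214938 20.07197916]
scene bar [395.43295019 197.        ] [385 181  21  35 261] z [164.1167675  179.63769128 183.01252767] mean [536.65254321 164.11190529 179.28549142] yaw -65.41900707201766 [78.56887431 11.3726503 ]
 deck 995 154.33478441233478 ((535.3330688476562, 165.88018798828125), 43.975738525390625)
 blue [335.58187419 140.62256809] ((210.49273681640625, 304.23590087890625), (224.98355102539062, 239.33950805664062), 88.17655181884766) [ 3.80280738  7.77234576 21.76501717]
 blue [231.33906119 353.1349539 ] ((529.7060546875, -209.0190887451172), (151.23228454589844, 173.79254150390625), 74.35185241699219) [ 1.84279204  5.24505505 16.12466272]
```

View pics/crop1.png

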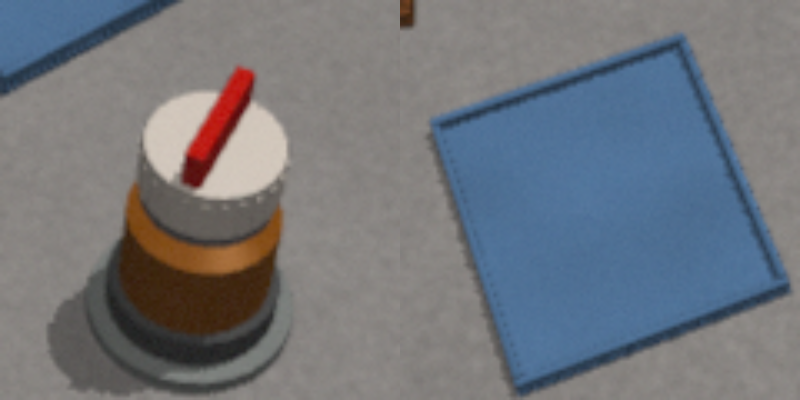

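View pics/crop2.png

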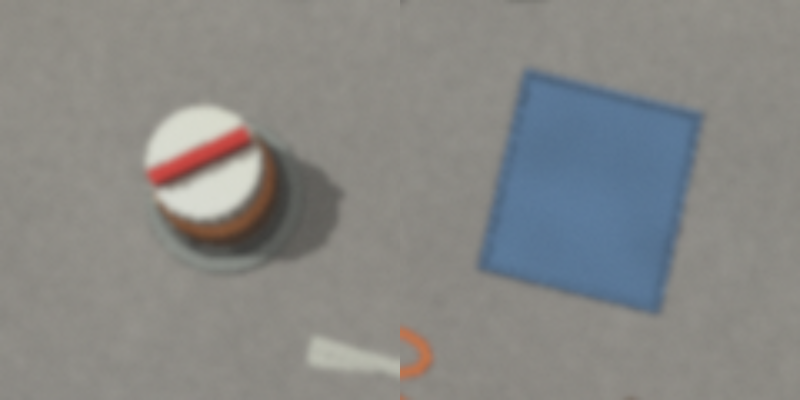

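Choice: cap at scene (394,205), the only white cap with a red bar. Tray: the blue one at scene (232,353), top (397,227), about 150x170 mm. The other blue tray is about 205x228 mm, and the third is brown. The crops confirm the choice. The bar's yaw is about -65°, so the jaw axis goes to 25°. I move above the cap first.

move_arm:
  motion:
    - {"slide": [-0.03, 0.047, 0], "turn": [0, 0, 10], "claw": 0}
    - {"slide": [-0.06, 0.095, 0], "turn": [0, 0, 20], "claw": 0}
    - {"slide": [-0.09, 0.142, 0], "turn": [0, 0, 30], "claw": 0}
    - {"slide": [-0.12, 0.19, 0], "turn": [0, 0, 40], "claw": 0}
    - {"slide": [-0.15, 0.237, 0], "turn": [0, 0, 50], "claw": 0}

```text
time: 1.82
eef_pos: [346.8, 371.6, 218.8]
orientation: [[0.909, 0.417, 0.001], [0.417, -0.909, 0.0], [0.001, -0.0, -1.0]]
wrist_force: [0.7, 0.8, 0.2]
gripper_width: 49.0
```

```bash
cat > s.py <<'E'
from h import *
import sys
s=readout.state(); R=np.array(s['orientation']); 
print('t',s['time'],'pos',np.round(s['eef_pos'],1),'yaw',round(np.degrees(np.arctan2(R[1,0],R[0,0])),2),'F',np.round(s['wrist_force'],1),'M',np.round(s['moment'],2),'w',round(s['gripper_width'],1),'q6',round(s['q'][5],2))
if len(sys.argv)>3:
    t=np.array([float(a) for a in sys.argv[1:4]]); print('slide',np.round(R.T@(t-s['eef_pos'])/1000,4))
E
python3 s.py 534 165.5 215
```

```text
t 1.825 pos [346.8 371.6 218.8] yaw 24.62 F [0.7 0.8 0.2] M [-0.04 -0.02  0.01] w 49.0 q6 0.29
slide [0.0843 0.2654 0.0039]
```

move_arm:
  motion:
    - {"slide": [0.018, 0.057, 0], "turn": [0, 0, 0], "claw": 0}
    - {"slide": [0.036, 0.114, 0], "turn": [0, 0, 0], "claw": 0}
    - {"slide": [0.053, 0.17, 0], "turn": [0, 0, 0], "claw": 0}
    - {"slide": [0.07, 0.225, 0], "turn": [0, 0, 0], "claw": 0}
    - {"slide": [0.083, 0.268, 0], "turn": [0, 0, 0], "claw": 0}

```text
time: 2.45
eef_pos: [535.4, 162.9, 218.8]
orientation: [[0.907, 0.421, 0.0], [0.421, -0.907, -0.0], [0.0, 0.0, -1.0]]
wrist_force: [0.0, 0.7, 0.2]
gripper_width: 46.6
```

move_arm:
  motion:
    - {"slide": [0, 0, 0], "turn": [0, 0, 0], "claw": 0}

```text
time: 2.58
eef_pos: [535.5, 162.4, 218.4]
orientation: [[0.908, 0.418, 0.0], [0.418, -0.908, -0.001], [-0.0, 0.001, -1.0]]
wrist_force: [0.6, 0.0, 0.5]
gripper_width: 46.3
```

```bash
python3 s.py 534 165.5 158
python3 - <<'E'
from m import *
p=eyes.get_image('scene'); a=cv2.resize(p['pixels'][100:280,310:490],(600,600)); save('over1',a); bar(p,'s')
E
```

```text
t 2.575 pos [535.5 162.4 218.4] yaw 24.71 F [0.6 0.  0.5] M [-0.08  0.06 -0.  ] w 46.3 q6 -0.23
slide [-0.0001 -0.0035  0.0604]
s bar [395.19762846 197.01185771] [385 181  21  35 253] z [163.6250015  179.54508796 182.65039163] mean [536.57982343 164.05164886 179.42813219] yaw -65.66440038781772 [76.5180719  12.03470007]
```

View pics/over1.png

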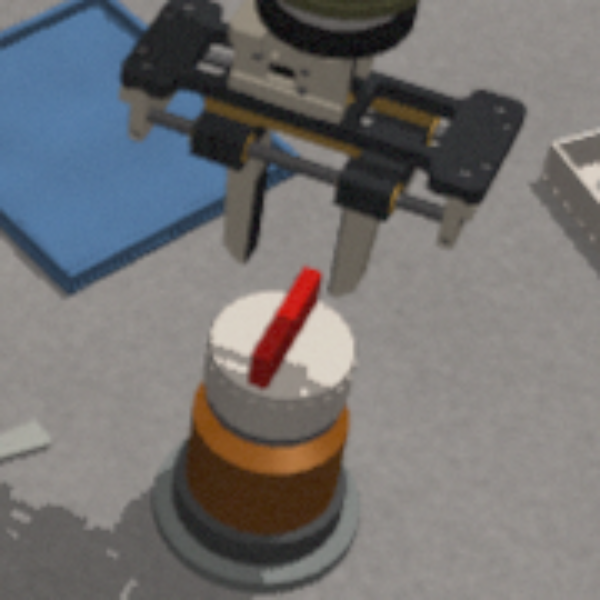

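The scene crop shows the open fingers above the cap, straddling the bar at crop (287,325). I correct by 3 mm and descend to just above the deck.

move_arm:
  motion:
    - {"slide": [0, -0.003, 0.02], "turn": [0, 0, 0], "claw": 0}
    - {"slide": [0, -0.003, 0.04], "turn": [0, 0, 0], "claw": 0}
    - {"slide": [0, -0.003, 0.058], "turn": [0, 0, 0], "claw": 0}
    - {"slide": [0, -0.003, 0.06], "turn": [0, 0, 0], "claw": 0}
    - {"slide": [0, -0.003, 0.06], "turn": [0, 0, 0], "claw": 0}

```text
time: 3.25
eef_pos: [532.6, 167.9, 158.6]
orientation: [[0.907, 0.422, -0.0], [0.422, -0.907, -0.0], [-0.0, -0.0, -1.0]]
wrist_force: [0.3, 0.2, 0.2]
gripper_width: 46.6
```

move_arm:
  motion:
    - {"slide": [0, 0, 0], "turn": [0, 0, 0], "claw": 0.3}
    - {"slide": [0, 0, 0], "turn": [0, 0, 0], "claw": 0.5}

```text
time: 3.5
eef_pos: [533.3, 167.8, 159.5]
orientation: [[0.907, 0.422, 0.001], [0.422, -0.907, 0.0], [0.001, 0.0, -1.0]]
wrist_force: [0.1, 0.6, -0.6]
gripper_width: 31.3
```

```bash
python3 s.py 534 165.5 157
python3 - <<'E'
from m import *
p=eyes.get_image('scene'); a=cv2.resize(p['pixels'][140:260,340:460],(600,600)); save('over2',a);
E
```

```text
t 3.5 pos [533.3 167.8 159.5] yaw 24.94 F [ 0.1  0.6 -0.6] M [-0.12  0.03  0.05] w 31.3 q6 -0.22
slide [-0.0003  0.0024  0.0025]
```

View pics/over2.png

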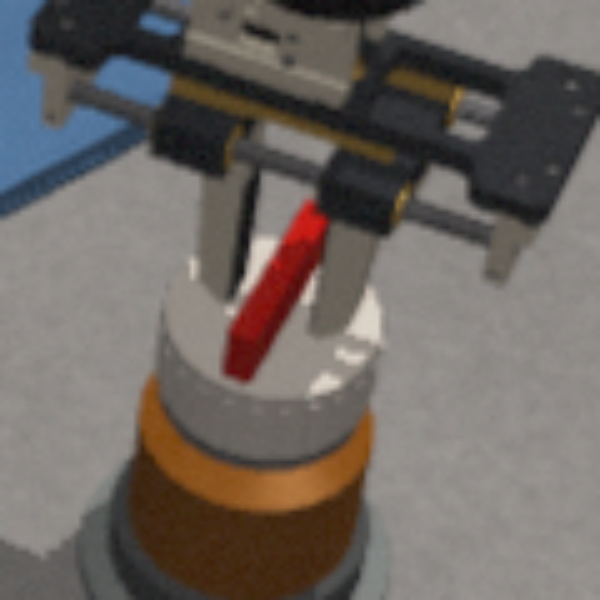

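The fingers straddle the bar, at crop (225,260) and (340,290) with the bar at (280,290). I centre by 1.5 mm and grip.

move_arm:
  motion:
    - {"slide": [0, 0.0015, 0], "turn": [0, 0, 0], "claw": 0.7}
    - {"slide": [0, 0.0015, 0], "turn": [0, 0, 0], "claw": 1}
    - {"slide": [0, 0.0015, 0], "turn": [0, 0, 0], "claw": 1}
    - {"slide": [0, 0.0015, 0], "turn": [0, 0, 0], "claw": 1}

```text
time: 4.05
eef_pos: [533.7, 166.2, 158.9]
orientation: [[0.907, 0.422, 0.001], [0.422, -0.907, -0.0], [0.001, 0.0, -1.0]]
wrist_force: [2.2, -0.0, 0.8]
gripper_width: 11.6
```

```bash
python3 s.py
```

```text
t 4.05 pos [533.7 166.2 158.9] yaw 24.93 F [ 2.2 -0.   0.8] M [-0.24 -0.15 -0.05] w 11.6 q6 -0.22
```

move_arm:
  motion:
    - {"slide": [0, 0, 0.003], "turn": [0, 0, 0], "claw": 1}
    - {"slide": [0, 0, 0.006], "turn": [0, 0, 0], "claw": 1}
    - {"slide": [0, 0, 0.0075], "turn": [0, 0, 0], "claw": 1}
    - {"slide": [0, 0, 0.0075], "turn": [0, 0, 0], "claw": 1}

```text
time: 4.55
eef_pos: [533.8, 166.3, 152.4]
orientation: [[0.907, 0.422, 0.001], [0.422, -0.907, -0.0], [0.001, 0.001, -1.0]]
wrist_force: [-2.6, -2.2, 9.7]
gripper_width: 11.9
```

```bash
python3 s.py
```

```text
t 4.55 pos [533.8 166.3 152.4] yaw 24.94 F [-2.6 -2.2  9.7] M [-0.51  0.65 -0.07] w 11.9 q6 -0.22
```

move_arm:
  motion:
    - {"slide": [0, 0, 0.001], "turn": [0, 0, 0], "claw": 1}
    - {"slide": [0, 0, 0.002], "turn": [0, 0, 0], "claw": 1}
    - {"slide": [0, 0, 0.002], "turn": [0, 0, 0], "claw": 1}

```text
time: 4.92
eef_pos: [533.8, 166.3, 150.6]
orientation: [[0.907, 0.422, 0.001], [0.422, -0.907, -0.0], [0.001, 0.001, -1.0]]
wrist_force: [-3.4, -2.3, 11.1]
gripper_width: 11.7
```

```bash
python3 s.py
```

```text
t 4.925 pos [533.8 166.3 150.6] yaw 24.94 F [-3.4 -2.3 11.1] M [-0.56  0.75 -0.1 ] w 11.7 q6 -0.22
```

move_arm:
  motion:
    - {"slide": [0, 0, 0.001], "turn": [0, 0, 0], "claw": 1}
    - {"slide": [0, 0, 0.0015], "turn": [0, 0, 0], "claw": 1}
    - {"slide": [0, 0, 0.0015], "turn": [0, 0, 0], "claw": 1}

```text
time: 5.3
eef_pos: [533.8, 166.3, 150.3]
orientation: [[0.907, 0.422, 0.002], [0.422, -0.907, -0.0], [0.001, 0.001, -1.0]]
wrist_force: [-6.9, -2.5, 18.8]
gripper_width: 11.7
```

```bash
python3 s.py
```

```text
t 5.3 pos [533.8 166.3 150.3] yaw 24.94 F [-6.9 -2.5 18.8] M [-0.72  1.51 -0.07] w 11.7 q6 -0.22
```

It bottomed out at z≈150.4 with 18.8 N. I back off 0.7 mm and start turning anticlockwise, which is a negative turn about tool z.

move_arm:
  motion:
    - {"slide": [0, 0, -0.0007], "turn": [0, 0, -4], "claw": 1}
    - {"slide": [0, 0, -0.0007], "turn": [0, 0, -8], "claw": 1}
    - {"slide": [0, 0, -0.0007], "turn": [0, 0, -12], "claw": 1}
    - {"slide": [0, 0, -0.0007], "turn": [0, 0, -16], "claw": 1}
    - {"slide": [0, 0, -0.0007], "turn": [0, 0, -20], "claw": 1}

```text
time: 5.92
eef_pos: [534.8, 166.9, 150.6]
orientation: [[0.706, 0.708, 0.004], [0.708, -0.706, 0.001], [0.004, 0.002, -1.0]]
wrist_force: [-0.5, 1.1, 10.8]
gripper_width: 11.5
```

```bash
python3 s.py
```

```text
t 5.925 pos [534.8 166.9 150.6] yaw 45.06 F [-0.5  1.1 10.8] M [-0.1   0.15 -0.35] w 11.5 q6 -0.58
```

move_arm:
  motion:
    - {"slide": [0, 0, 0], "turn": [0, 0, -4], "claw": 1}
    - {"slide": [0, 0, 0], "turn": [0, 0, -8], "claw": 1}
    - {"slide": [0, 0, 0], "turn": [0, 0, -12], "claw": 1}
    - {"slide": [0, 0, 0], "turn": [0, 0, -16], "claw": 1}
    - {"slide": [0, 0, 0], "turn": [0, 0, -20], "claw": 1}

```text
time: 6.55
eef_pos: [534.9, 166.9, 150.6]
orientation: [[0.422, 0.907, 0.004], [0.907, -0.422, 0.001], [0.003, 0.003, -1.0]]
wrist_force: [-0.4, 0.3, 10.9]
gripper_width: 11.9
```

```bash
python3 s.py
python3 - <<'E'
from m import *
p=eyes.get_image('scene'); a=cv2.resize(p['pixels'][140:260,340:460],(600,600)); save('turn1',a);
E
```

```text
t 6.55 pos [534.9 166.9 150.6] yaw 65.07 F [-0.4  0.3 10.9] M [ 0.01  0.13 -0.29] w 11.9 q6 -0.92
```

View pics/turn1.png

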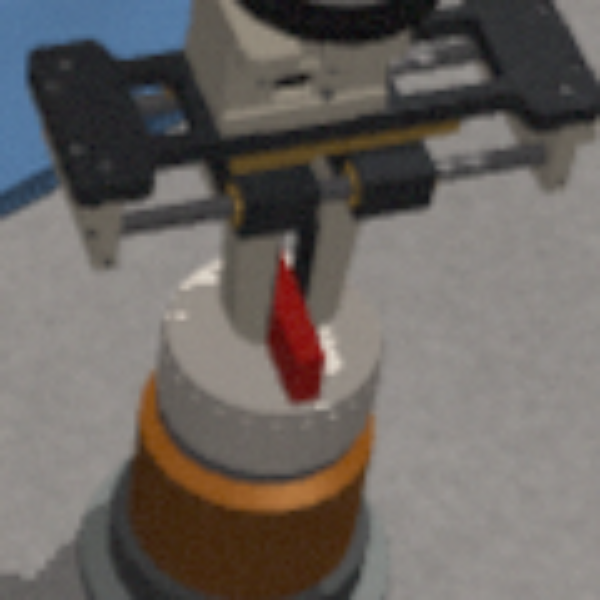

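The bar (crop (297,345)) has turned with the gripper, 40° so far, with a steady moment of 0.3 N m. From here I use smaller steps.

move_arm:
  motion:
    - {"slide": [0, 0, 0], "turn": [0, 0, -3], "claw": 1}
    - {"slide": [0, 0, 0], "turn": [0, 0, -6], "claw": 1}
    - {"slide": [0, 0, 0], "turn": [0, 0, -9], "claw": 1}

```text
time: 6.98
eef_pos: [534.9, 166.9, 150.6]
orientation: [[0.275, 0.961, 0.004], [0.961, -0.275, 0.001], [0.002, 0.003, -1.0]]
wrist_force: [-0.1, 1.0, 10.8]
gripper_width: 12.1
```

```bash
python3 s.py
```

```text
t 6.975 pos [534.9 166.9 150.6] yaw 74.03 F [-0.1  1.  10.8] M [ 0.    0.11 -0.3 ] w 12.1 q6 -1.08
```

move_arm:
  motion:
    - {"slide": [0, 0, 0], "turn": [0, 0, -2], "claw": 1}
    - {"slide": [0, 0, 0], "turn": [0, 0, -4], "claw": 1}

```text
time: 7.22
eef_pos: [534.9, 166.9, 150.6]
orientation: [[0.208, 0.978, 0.004], [0.978, -0.208, 0.001], [0.002, 0.004, -1.0]]
wrist_force: [-0.8, 0.5, 11.3]
gripper_width: 11.9
```

```bash
python3 s.py
```

```text
t 7.225 pos [534.9 166.9 150.6] yaw 78.0 F [-0.8  0.5 11.3] M [ 0.07  0.12 -0.29] w 11.9 q6 -1.15
```

move_arm:
  motion:
    - {"slide": [0, 0, 0], "turn": [0, 0, -2], "claw": 1}
    - {"slide": [0, 0, 0], "turn": [0, 0, -4], "claw": 1}

```text
time: 7.48
eef_pos: [534.9, 166.9, 150.6]
orientation: [[0.139, 0.99, 0.004], [0.99, -0.139, 0.001], [0.002, 0.004, -1.0]]
wrist_force: [-0.7, 0.1, 11.0]
gripper_width: 12.0
```

```bash
python3 s.py
```

```text
t 7.475 pos [534.9 166.9 150.6] yaw 82.0 F [-0.7  0.1 11. ] M [ 0.07  0.13 -0.32] w 12.0 q6 -1.22
```

move_arm:
  motion:
    - {"slide": [0, 0, 0], "turn": [0, 0, -2], "claw": 1}
    - {"slide": [0, 0, 0], "turn": [0, 0, -4], "claw": 1}

```text
time: 7.72
eef_pos: [534.9, 166.9, 150.7]
orientation: [[0.07, 0.998, 0.004], [0.998, -0.07, 0.001], [0.002, 0.004, -1.0]]
wrist_force: [-0.4, 0.1, 11.4]
gripper_width: 11.7
```

```bash
python3 s.py
```

```text
t 7.725 pos [534.9 166.9 150.7] yaw 86.0 F [-0.4  0.1 11.4] M [ 0.08  0.08 -0.29] w 11.7 q6 -1.29
```

move_arm:
  motion:
    - {"slide": [0, 0, 0], "turn": [0, 0, -2], "claw": 1}
    - {"slide": [0, 0, 0], "turn": [0, 0, -4], "claw": 1}

```text
time: 7.98
eef_pos: [534.9, 166.9, 150.6]
orientation: [[-0.0, 1.0, 0.004], [1.0, 0.0, 0.001], [0.001, 0.004, -1.0]]
wrist_force: [-0.1, 0.2, 12.2]
gripper_width: 12.0
```

```bash
python3 s.py
```

```text
t 7.975 pos [534.9 166.9 150.6] yaw 90.0 F [-0.1  0.2 12.2] M [ 0.05  0.09 -0.34] w 12.0 q6 -1.36
```

move_arm:
  motion:
    - {"slide": [0, 0, 0], "turn": [0, 0, -2], "claw": 1}
    - {"slide": [0, 0, 0], "turn": [0, 0, -4], "claw": 1}

```text
time: 8.22
eef_pos: [534.9, 166.9, 150.7]
orientation: [[-0.07, 0.998, 0.004], [0.998, 0.07, 0.001], [0.001, 0.004, -1.0]]
wrist_force: [-0.1, -0.2, 10.9]
gripper_width: 12.0
```

```bash
python3 s.py
```

```text
t 8.225 pos [534.9 166.9 150.7] yaw 94.0 F [-0.1 -0.2 10.9] M [ 0.03  0.09 -0.32] w 12.0 q6 -1.43
```

move_arm:
  motion:
    - {"slide": [0, 0, 0], "turn": [0, 0, -2], "claw": 1}
    - {"slide": [0, 0, 0], "turn": [0, 0, -4], "claw": 1}

```text
time: 8.48
eef_pos: [534.9, 166.9, 150.7]
orientation: [[-0.139, 0.99, 0.004], [0.99, 0.139, 0.001], [0.001, 0.004, -1.0]]
wrist_force: [-0.8, 0.5, 11.2]
gripper_width: 12.0
```

```bash
python3 s.py
```

```text
t 8.475 pos [534.9 166.9 150.7] yaw 98.0 F [-0.8  0.5 11.2] M [ 0.09  0.09 -0.27] w 12.0 q6 -1.5
```

move_arm:
  motion:
    - {"slide": [0, 0, 0], "turn": [0, 0, -2], "claw": 1}
    - {"slide": [0, 0, 0], "turn": [0, 0, -4], "claw": 1}

```text
time: 8.72
eef_pos: [534.9, 166.9, 150.6]
orientation: [[-0.208, 0.978, 0.004], [0.978, 0.208, 0.001], [0.0, 0.004, -1.0]]
wrist_force: [-0.2, 0.5, 10.8]
gripper_width: 11.9
```

```bash
python3 s.py
```

```text
t 8.725 pos [534.9 166.9 150.6] yaw 102.0 F [-0.2  0.5 10.8] M [ 0.08  0.07 -0.28] w 11.9 q6 -1.57
```

move_arm:
  motion:
    - {"slide": [0, 0, 0], "turn": [0, 0, -2], "claw": 1}
    - {"slide": [0, 0, 0], "turn": [0, 0, -4], "claw": 1}

```text
time: 8.98
eef_pos: [534.9, 167.0, 150.7]
orientation: [[-0.276, 0.961, 0.004], [0.961, 0.276, 0.001], [0.0, 0.004, -1.0]]
wrist_force: [-0.1, 0.6, 11.7]
gripper_width: 11.6
```

```bash
python3 s.py
```

```text
t 8.975 pos [534.9 167.  150.7] yaw 106.0 F [-0.1  0.6 11.7] M [ 0.1   0.06 -0.28] w 11.6 q6 -1.64
```

Run:
```python
from m import *
p=eyes.get_image('scene'); a=cv2.resize(p['pixels'][140:260,340:460],(600,600)); save('turn2',a);
```

```text
(no output)
```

View pics/turn2.png

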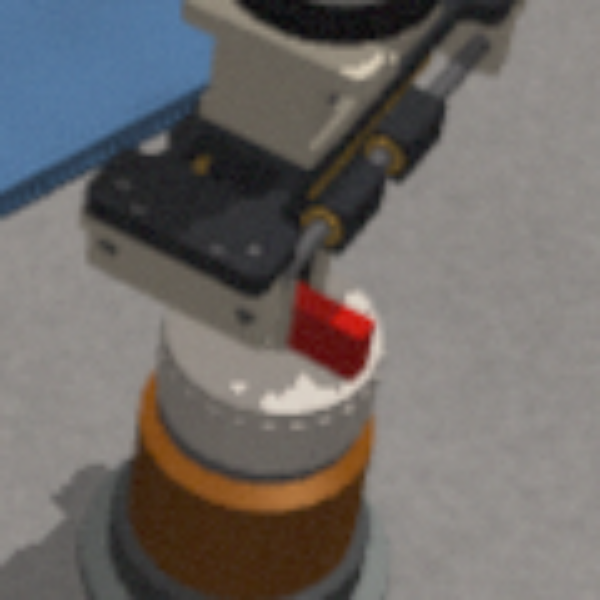

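move_arm:
  motion:
    - {"slide": [0, 0, 0], "turn": [0, 0, -2], "claw": 1}
    - {"slide": [0, 0, 0], "turn": [0, 0, -4], "claw": 1}

```text
time: 9.28
eef_pos: [534.8, 166.9, 150.6]
orientation: [[-0.342, 0.94, 0.004], [0.94, 0.342, 0.001], [-0.0, 0.004, -1.0]]
wrist_force: [-1.6, 0.0, 11.3]
gripper_width: 12.0
```

```bash
python3 s.py
```

```text
t 9.275 pos [534.8 166.9 150.6] yaw 109.99 F [-1.6  0.  11.3] M [ 0.03  0.33 -0.42] w 12.0 q6 -1.71
```

move_arm:
  motion:
    - {"slide": [0, 0, 0], "turn": [0, 0, -2], "claw": 1}
    - {"slide": [0, 0, 0], "turn": [0, 0, -4], "claw": 1}

```text
time: 9.52
eef_pos: [534.2, 166.8, 150.5]
orientation: [[-0.406, 0.914, 0.002], [0.914, 0.406, 0.001], [-0.0, 0.003, -1.0]]
wrist_force: [-3.6, -0.8, 14.4]
gripper_width: 12.5
```

```bash
python3 s.py
```

```text
t 9.525 pos [534.2 166.8 150.5] yaw 113.98 F [-3.6 -0.8 14.4] M [-0.05  0.68 -0.68] w 12.5 q6 -1.78
```

The picture shows the bar at crop (335,330) turned with the gripper. The moment rose to 0.68 N m and the fingers spread slightly, so the stop was reached at about 85° (1.48 rad). I back off 4° and let the cap rise.

move_arm:
  motion:
    - {"slide": [0, 0, 0], "turn": [0, 0, 2], "claw": 1}
    - {"slide": [0, 0, 0], "turn": [0, 0, 4], "claw": 1}
    - {"slide": [0, 0, -0.004], "turn": [0, 0, 4], "claw": 1}
    - {"slide": [0, 0, -0.008], "turn": [0, 0, 4], "claw": 1}

```text
time: 10.02
eef_pos: [534.0, 166.6, 157.1]
orientation: [[-0.341, 0.94, 0.002], [0.94, 0.341, 0.001], [-0.0, 0.002, -1.0]]
wrist_force: [3.0, 0.7, 2.3]
gripper_width: 11.7
```

```bash
python3 s.py
```

```text
t 10.025 pos [534.  166.6 157.1] yaw 109.94 F [3.  0.7 2.3] M [ 0.15 -0.47 -0.17] w 11.7 q6 -1.71
```

move_arm:
  motion:
    - {"slide": [0, 0, -0.003], "turn": [0, 0, 0], "claw": 1}
    - {"slide": [0, 0, -0.006], "turn": [0, 0, 0], "claw": 1}

```text
time: 10.28
eef_pos: [533.6, 166.5, 162.1]
orientation: [[-0.341, 0.94, 0.0], [0.94, 0.341, 0.0], [0.0, 0.0, -1.0]]
wrist_force: [4.1, 1.5, -2.1]
gripper_width: 12.1
```

```bash
python3 s.py
```

```text
t 10.275 pos [533.6 166.5 162.1] yaw 109.94 F [ 4.1  1.5 -2.1] M [ 0.37 -0.95 -0.17] w 12.1 q6 -1.71
```

move_arm:
  motion:
    - {"slide": [0, 0, -0.003], "turn": [0, 0, 0], "claw": 1}
    - {"slide": [0, 0, -0.006], "turn": [0, 0, 0], "claw": 1}

```text
time: 10.52
eef_pos: [533.1, 166.7, 167.3]
orientation: [[-0.341, 0.94, -0.001], [0.94, 0.341, 0.0], [0.001, -0.001, -1.0]]
wrist_force: [4.9, 3.6, -6.4]
gripper_width: 11.8
```

```bash
python3 s.py
```

```text
t 10.525 pos [533.1 166.7 167.3] yaw 109.95 F [ 4.9  3.6 -6.4] M [ 0.67 -1.16 -0.17] w 11.8 q6 -1.71
```

```bash
python3 - <<'E'
from m import *
p=eyes.get_image('scene'); a=cv2.resize(p['pixels'][130:270,330:470],(600,600)); save('lift1',a)
vv,uu=np.mgrid[0:480,0:640]; W=world(p,uu.ravel(),vv.ravel()); im=p['pixels'].reshape(-1,3)
d=W[(np.hypot(W[:,0]-533,W[:,1]-167)<38)&(W[:,2]>140)&(W[:,2]<172)&(im.min(1)>120)&(im.max(1).astype(int)-im.min(1)<40)]
print(len(d),np.median(d[:,2])); print(np.histogram(d[:,2],bins=range(140,173,2)))
A=np.c_[d[:,:2]-[533,167],np.ones(len(d))]; print(np.linalg.lstsq(A,d[:,2],rcond=None)[0])
E
python3 s.py
```

```text
395 162.96336362005098
(array([  0,   0,   0,   0,   0,   0,   0,   0,   1,  10, 103, 182,  89,
        10,   0,   0]), array([140, 142, 144, 146, 148, 150, 152, 154, 156, 158, 160, 162, 164,
       166, 168, 170, 172]))
[6.68272118e-04 5.19569032e-03 1.63018920e+02]
t 10.575 pos [533.2 166.8 167.8] yaw 109.95 F [ 3.6  1.8 -1.9] M [ 0.51 -0.76 -0.16] w 11.8 q6 -1.71
```

View pics/lift1.png

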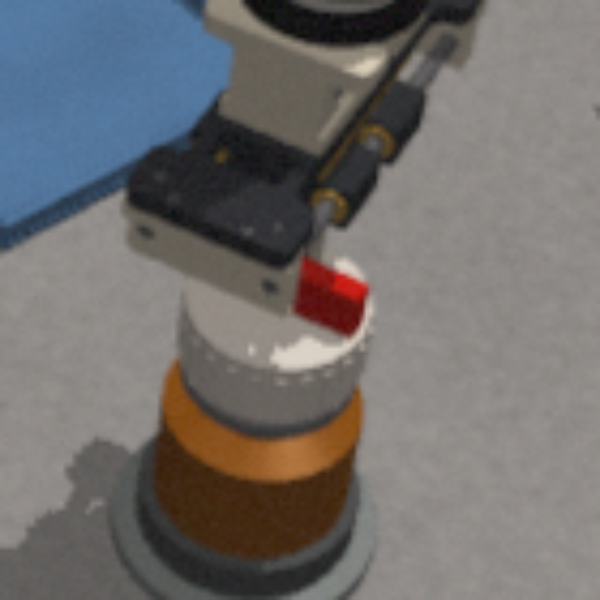

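The deck is at z=163 mm, more than 8 mm above locked, and level, so the cap is released. The remaining force is neck friction. I lift straight up with a 1 mm centring shift.

move_arm:
  motion:
    - {"slide": [0, 0.001, -0.004], "turn": [0, 0, 0], "claw": 1}
    - {"slide": [0, 0.001, -0.012], "turn": [0, 0, 0], "claw": 1}
    - {"slide": [0, 0.001, -0.022], "turn": [0, 0, 0], "claw": 1}
    - {"slide": [0, 0.001, -0.036], "turn": [0, 0, 0], "claw": 1}
    - {"slide": [0, 0.001, -0.05], "turn": [0, 0, 0], "claw": 1}

```text
time: 11.2
eef_pos: [534.5, 166.7, 219.8]
orientation: [[-0.341, 0.94, 0.001], [0.94, 0.341, 0.0], [-0.0, 0.001, -1.0]]
wrist_force: [0.1, -0.7, -1.0]
gripper_width: 11.8
```

move_arm:
  motion:
    - {"slide": [0, 0, -0.012], "turn": [0, 0, 0], "claw": 1}
    - {"slide": [0, 0, -0.012], "turn": [0, 0, 0], "claw": 1}

```text
time: 11.45
eef_pos: [535.2, 166.9, 232.1]
orientation: [[-0.341, 0.94, 0.003], [0.94, 0.341, 0.001], [-0.0, 0.003, -1.0]]
wrist_force: [0.7, 0.2, -1.7]
gripper_width: 11.5
```

```bash
python3 - <<'E'
from m import *
p=eyes.get_image('scene'); a=cv2.resize(p['pixels'][100:270,330:500],(600,600)); save('lift2',a)
E
python3 s.py 528.5 -211.5 228
```

```text
t 11.5 pos [534.7 166.7 231. ] yaw 109.94 F [-0.3 -0.4 -2.6] M [ 0.03  0.03 -0.02] w 12.0 q6 -1.71
slide [-0.3535 -0.1348  0.0029]
```

View pics/lift2.png

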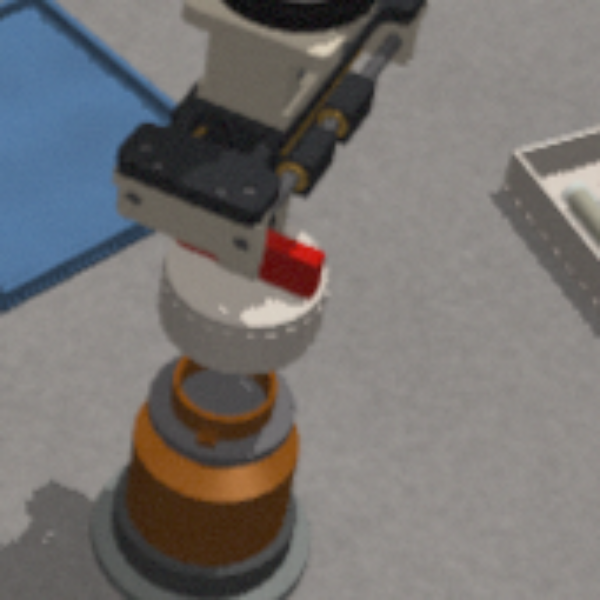

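The cap is off and held level at crop (243,295), with the jar open below it. I carry it to the tray.

move_arm:
  motion:
    - {"slide": [-0.025, -0.0095, 0], "turn": [0, 0, 4], "claw": 1}
    - {"slide": [-0.06, -0.023, 0], "turn": [0, 0, 8], "claw": 1}
    - {"slide": [-0.1, -0.038, 0], "turn": [0, 0, 12], "claw": 1}
    - {"slide": [-0.14, -0.0535, 0], "turn": [0, 0, 16], "claw": 1}
    - {"slide": [-0.18, -0.0685, 0], "turn": [0, 0, 20], "claw": 1}

```text
time: 12.12
eef_pos: [530.7, -27.1, 229.5]
orientation: [[0.003, 1.0, -0.001], [1.0, -0.003, 0.0], [0.0, -0.001, -1.0]]
wrist_force: [0.2, 0.4, -0.9]
gripper_width: 11.7
```

```bash
python3 s.py 528.5 -212 228
```

```text
t 12.125 pos [530.7 -27.1 229.5] yaw 89.82 F [ 0.2  0.4 -0.9] M [ 0.04 -0.06  0.01] w 11.7 q6 -1.72
slide [-0.1849 -0.0016  0.0014]
```

move_arm:
  motion:
    - {"slide": [-0.045, -0.001, 0], "turn": [0, 0, 4], "claw": 1}
    - {"slide": [-0.09, -0.002, 0], "turn": [0, 0, 8], "claw": 1}
    - {"slide": [-0.135, -0.002, 0], "turn": [0, 0, 12], "claw": 1}
    - {"slide": [-0.17, -0.002, 0], "turn": [0, 0, 16], "claw": 1}
    - {"slide": [-0.185, -0.002, 0], "turn": [0, 0, 20], "claw": 1}

```text
time: 12.75
eef_pos: [528.3, -212.8, 229.2]
orientation: [[0.347, 0.938, -0.002], [0.938, -0.347, 0.0], [-0.0, -0.002, -1.0]]
wrist_force: [0.2, 0.3, -2.6]
gripper_width: 11.5
```

move_arm:
  motion:
    - {"slide": [0, 0, 0.03], "turn": [0, 0, 0], "claw": 1}
    - {"slide": [0, 0, 0.07], "turn": [0, 0, 0], "claw": 1}
    - {"slide": [0, 0, 0.11], "turn": [0, 0, 0], "claw": 1}
    - {"slide": [0, 0, 0.14], "turn": [0, 0, 0], "claw": 1}
    - {"slide": [0, 0, 0.15], "turn": [0, 0, 0], "claw": 1}

```text
time: 13.38
eef_pos: [527.0, -209.8, 77.1]
orientation: [[0.343, 0.939, -0.005], [0.939, -0.343, 0.002], [0.001, -0.005, -1.0]]
wrist_force: [-0.7, -0.1, -0.6]
gripper_width: 11.5
```

move_arm:
  motion:
    - {"slide": [0, 0, 0], "turn": [0, 0, 0], "claw": 1}
    - {"slide": [0, 0, 0], "turn": [0, 0, 0], "claw": 1}

```text
time: 13.62
eef_pos: [530.2, -211.4, 82.0]
orientation: [[0.343, 0.939, 0.002], [0.939, -0.343, -0.001], [-0.0, 0.002, -1.0]]
wrist_force: [-0.2, 0.0, -0.9]
gripper_width: 12.0
```

```bash
python3 s.py 528.5 -212 46;python3 - <<'E'
from m import *
p=eyes.get_image('scene'); a=cv2.resize(p['pixels'][230:430,130:330],(600,600)); save('tray1',a)
for d in eyes.place_of(p,'cap')[:2]: print(d)
E
```

```text
t 13.625 pos [ 530.2 -211.4   82. ] yaw 69.94 F [-0.2  0.  -0.9] M [-0.    0.02 -0.02] w 12.0 q6 -1.69
slide [-0.0011 -0.0015  0.036 ]
{'position': [528.1, -209.1, 40.8], 'score': 0.61}
```

View pics/tray1.png

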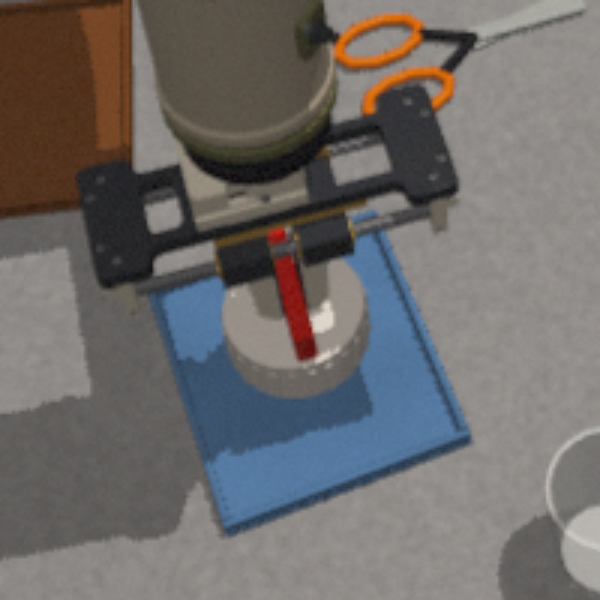

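The cap hangs level over the tray, cap at crop (295,330) and tray centre near (310,380), with cap origin height about 40 mm. I lower it gently.

move_arm:
  motion:
    - {"slide": [0, 0, 0.01], "turn": [0, 0, 0], "claw": 1}
    - {"slide": [0, 0, 0.02], "turn": [0, 0, 0], "claw": 1}
    - {"slide": [0, 0, 0.027], "turn": [0, 0, 0], "claw": 1}
    - {"slide": [0, 0, 0.03], "turn": [0, 0, 0], "claw": 1}
    - {"slide": [0, 0, 0.03], "turn": [0, 0, 0], "claw": 1}

```text
time: 14.35
eef_pos: [528.9, -210.8, 49.9]
orientation: [[0.343, 0.939, -0.001], [0.939, -0.343, 0.0], [0.0, -0.001, -1.0]]
wrist_force: [0.3, -0.1, -2.2]
gripper_width: 11.9
```

```bash
python3 s.py 528.5 -212 46
```

```text
t 14.35 pos [ 528.9 -210.8   49.9] yaw 69.94 F [ 0.3 -0.1 -2.2] M [ 0.01  0.04 -0.02] w 11.9 q6 -1.69
slide [-0.0013  0.      0.0039]
```

move_arm:
  motion:
    - {"slide": [0, 0, 0.001], "turn": [0, 0, 0], "claw": 1}
    - {"slide": [0, 0, 0.002], "turn": [0, 0, 0], "claw": 1}

```text
time: 14.6
eef_pos: [529.4, -211.0, 48.6]
orientation: [[0.343, 0.939, 0.001], [0.939, -0.343, -0.0], [-0.0, 0.001, -1.0]]
wrist_force: [0.0, -0.9, -0.6]
gripper_width: 11.6
```

```bash
python3 s.py 528.5 -212 46
```

```text
t 14.6 pos [ 529.4 -211.    48.6] yaw 69.94 F [ 0.  -0.9 -0.6] M [ 0.06  0.01 -0.03] w 11.6 q6 -1.69
slide [-0.0012 -0.0005  0.0026]
```

move_arm:
  motion:
    - {"slide": [0, 0, 0.001], "turn": [0, 0, 0], "claw": 1}
    - {"slide": [0, 0, 0.002], "turn": [0, 0, 0], "claw": 1}
    - {"slide": [0, 0, 0.002], "turn": [0, 0, 0], "claw": 1}

```text
time: 14.98
eef_pos: [529.1, -210.8, 46.2]
orientation: [[0.343, 0.939, -0.0], [0.939, -0.343, 0.0], [0.0, -0.0, -1.0]]
wrist_force: [0.3, -0.2, -1.0]
gripper_width: 11.8
```

```bash
python3 s.py
```

```text
t 14.975 pos [ 529.1 -210.8   46.2] yaw 69.94 F [ 0.3 -0.2 -1. ] M [-0.01  0.01 -0.02] w 11.8 q6 -1.69
```

move_arm:
  motion:
    - {"slide": [0, 0, 0.0005], "turn": [0, 0, 0], "claw": 1}
    - {"slide": [0, 0, 0.001], "turn": [0, 0, 0], "claw": 1}
    - {"slide": [0, 0, 0.001], "turn": [0, 0, 0], "claw": 1}

```text
time: 15.35
eef_pos: [529.3, -210.9, 45.8]
orientation: [[0.343, 0.939, 0.0], [0.939, -0.343, -0.0], [0.0, 0.0, -1.0]]
wrist_force: [-3.2, 1.6, 4.7]
gripper_width: 11.6
```

```bash
python3 s.py
```

```text
t 15.35 pos [ 529.3 -210.9   45.8] yaw 69.94 F [-3.2  1.6  4.7] M [ 0.24  0.52 -0.02] w 11.6 q6 -1.69
```

Contact made (4.7 N up). Now I release and rise.

move_arm:
  motion:
    - {"slide": [0, 0, 0], "turn": [0, 0, 0], "claw": 0.6}
    - {"slide": [0, 0, 0], "turn": [0, 0, 0], "claw": 0.3}
    - {"slide": [0, 0, 0], "turn": [0, 0, 0], "claw": 0.2}

```text
time: 15.72
eef_pos: [529.2, -210.9, 45.2]
orientation: [[0.343, 0.939, 0.0], [0.939, -0.343, -0.0], [-0.0, 0.0, -1.0]]
wrist_force: [0.7, 0.0, 0.0]
gripper_width: 33.6
```

```bash
python3 s.py
```

```text
t 15.725 pos [ 529.2 -210.9   45.2] yaw 69.94 F [0.7 0.  0. ] M [-0.01  0.   -0.02] w 33.6 q6 -1.69
```

move_arm:
  motion:
    - {"slide": [0, 0, -0.015], "turn": [0, 0, 0], "claw": 0.2}
    - {"slide": [0, 0, -0.04], "turn": [0, 0, 0], "claw": 0.2}
    - {"slide": [0, 0, -0.08], "turn": [0, 0, 0], "claw": 0.2}
    - {"slide": [0, 0, -0.12], "turn": [0, 0, 0], "claw": 0.2}
    - {"slide": [0, 0, -0.17], "turn": [0, 0, 0], "claw": 0.2}

```text
time: 16.35
eef_pos: [528.6, -210.6, 217.1]
orientation: [[0.343, 0.939, -0.0], [0.939, -0.343, 0.0], [0.0, -0.001, -1.0]]
wrist_force: [0.9, 0.1, -0.3]
gripper_width: 37.3
```

move_arm:
  motion:
    - {"slide": [0, 0, -0.04], "turn": [0, 0, 0], "claw": 0.2}
    - {"slide": [0, 0, -0.04], "turn": [0, 0, 0], "claw": 0.2}

```text
time: 16.6
eef_pos: [531.2, -211.9, 261.5]
orientation: [[0.343, 0.939, 0.008], [0.939, -0.343, -0.004], [-0.001, 0.009, -1.0]]
wrist_force: [1.2, -0.1, -0.3]
gripper_width: 37.3
```

```bash
python3 s.py;python3 - <<'E'
from m import *
p=eyes.get_image('scene'); save('final',p['pixels'])
q=eyes.get_image('top')
for k in(p,q):
  for t in('cap','cap_deck','tray','amber_bottle','beaker','dish_stack','scissors'):
    for d in eyes.place_of(k,t)[:3]:
        if d['score']>.5: print(t,d)
vv,uu=np.mgrid[0:480,0:640]; W=world(p,uu.ravel(),vv.ravel()); im=p['pixels'].reshape(-1,3)
d=W[(np.hypot(W[:,0]-529,W[:,1]+211)<48)&(W[:,2]>30)&(W[:,2]<52)&(im.max(1).astype(int)-im.min(1)<50)]
print(len(d),np.median(d[:,2]),cv2.minEnclosingCircle(d[:,:2].astype(np.float32)))
A=np.c_[d[:,:2]-[529,-211],np.ones(len(d))]; print(np.linalg.lstsq(A,d[:,2],rcond=None)[0])
E
```

```text
t 16.6 pos [ 531.2 -211.9  261.5] yaw 69.94 F [ 1.2 -0.1 -0.3] M [-0.01  0.04  0.05] w 37.3 q6 -1.69
cap {'position': [530.0, -211.1, 4.6], 'score': 0.59}
cap_deck {'position': [528.8, -210.6, 43.6], 'score': 0.94}
tray {'position': [249.8, -257.2, 2.7], 'score': 0.86}
tray {'position': [207.1, 297.9, -0.5], 'score': 0.6}
amber_bottle {'position': [731.3, 126.3, -3.5], 'score': 0.61}
beaker {'position': [730.6, -141.5, -0.2], 'score': 0.98}
dish_stack {'position': [736.2, -27.1, -2.2], 'score': 0.78}
scissors {'position': [385.3, 5.0, -1.2], 'score': 0.56}
cap {'position': [528.0, -208.5, 7.5], 'score': 0.62}
tray {'position': [205.9, 298.9, -2.6], 'score': 0.81}
tray {'position': [524.6, -216.3, 3.7], 'score': 0.68}
amber_bottle {'position': [733.7, 132.2, -1.5], 'score': 0.89}
beaker {'position': [733.0, -140.2, 1.1], 'score': 0.55}
dish_stack {'position': [737.2, -27.1, -2.2], 'score': 0.81}
scissors {'position': [386.7, 9.7, 1.4], 'score': 0.74}
1350 41.23927153111934 ((529.759765625, -211.01234436035156), 42.75748825073242)
[-3.23418554e-02  1.80278347e-02  4.09635873e+01]
```

View pics/final.png

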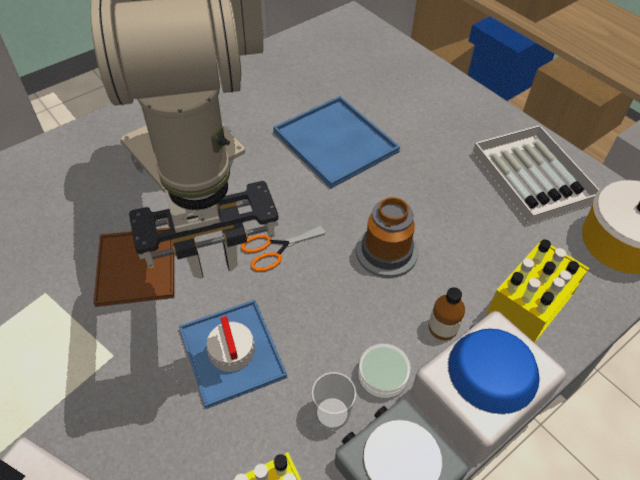

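The cap lies in the small blue tray at pixel (231,345), flat with the bar up. The jar at (391,230) is open, the bystanders are where they were, and the gripper is clear. I hand in.

```bash
python3 -c "
from h import *
print(r.hand_in())"
```

```text
the job is handed in; nothing more can be done
None
```

The jar is open and its cap is lying flat, bar side up, in the smaller blue tray. I handed the job in at about 17 s; no verdict is reported.

**What I did:**
- I gripped the red bar and pressed the cap down until it just bottomed (peak about 19 N).
- I turned it anticlockwise to its stop at about 85° (1.48 rad), where the moment peaked at about 0.7 N m. Then I backed off 4°, and the cap rose free.
- Lifting it off met some light friction on the neck, up to about 6 N.
- I lowered it into the tray until I read about 5 N of contact, let go and withdrew.

**Last checks:**
- **Cap position:** it is at about (530, -211) mm, within a few mm of the tray's centre, measured earlier at about (528.5, -212).
- **Cap height:** the deck is about 41 mm up, as expected for a cap resting on the floor.
- **Tilt:** the last depth fit gave about 0.04 rad, though that fit may include some pixels from the skirt.
- **Bystanders:** all four are unmoved within the networks' noise of about 5 mm.

**Disagreements:** the networks put the cap's origin height at 4.6 mm in one view and 7.5 mm in the other. After the placing, the scene view missed the small tray, and the top view put it about 5 mm from the earlier value. Both are close to their stated error, and the final picture shows the cap sitting inside the tray.

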